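# Close the hand slurry mixer and couple its T-handle shaft to the stirrer

## Task

Get the hand slurry mixer ready to stir: set its loose aluminium cover on the pot so that it sits seated and level on the rim, and let go of it. Then take the T-handle shaft from its parking socket, put it down through the bush of the cover into the stirrer's hub, turning it until its key slips home in the keyway, and keep pushing until the sprung hub is fully down. Finish while still gripping the T-handle and holding it pressed down, upright, and leave the tin, the beaker and the stopwatch where they stand.

Things in the scene. Friction and masses are not known exactly. Their poses are not given: they have to be found in the camera images.
- mixer: Hand slurry mixer, fixed to the table: round green cast base (diameter 160 mm, 18 mm high) carrying an open steel pot; at the end of a short arm in its +y direction a green parking socket. Origin: on the pot's axis at table height, z up. Pot: outer diameter 116 mm, inner 108 mm, flat rim 105 mm above the table.
- pot_mouth (a point): Centre of the pot's mouth at the height of its rim, 105 mm above the table.
- socket_mouth (a point): Centre of the parking socket's top, 45 mm above the table, 165 mm from the pot's axis. Socket: outer diameter 58 mm, bore 29 mm, upright. The T-handle shaft stands in it at the start, its flange on the socket's top, its foot 11 mm above the table.
- stirrer (a joint): Turning angle (rad) of the stirrer and its hub about the pot's axis, counter-clockwise from above. At 0 the keyway lies on the mixer's +x side of the axis. Starts between -0.6 and 0.6. Stiff (0.15 N m): a key rubbing lightly on the hub does not turn it. A red dot on the hub's top marks the keyway.
- hub (a joint): How far (m) the hub is pushed down against its spring: 0 = up, 0.010 = fully down on its stop. The spring, less the hub's weight, lifts it with about 6.5 N at 0 and 11.5 N at 0.010; a lighter push (weight of the shaft included) leaves the hub up.
- hub_mouth (a point): Centre of the hub's flat top face, on the pot's axis, 75 mm above the table while the hub is up; moves with the hub, x axis along the keyway. Hub: brass, outer diameter 44 mm, 39 mm high, bore of 17 mm diameter right through, one keyway 9.5 mm wide that reaches 15 mm from the axis.
- cover: Loose aluminium cover, about 0.4 kg, alike all round. Origin: centre of the foot of its spigot, z up. Spigot ring (goes inside the pot's rim): 8 mm deep, outer diameter 103 mm, 98 mm at the foot. On it a disc, diameter 126 mm, 4 mm thick, 8 to 12 mm above the origin. On that a round bush to grip, outer diameter 52 mm, bore 39 mm, 12 to 40 mm above the origin. Seated: origin 97 mm above the table.
- shaft: T-handle shaft, about 0.32 kg, upright in the socket. Origin: centre of its foot, z up along it, x towards its feather key. Pilot diameter 14 mm, the lowest 6 mm tapered. Brass key 14 to 32 mm above the foot, 6 mm wide, outer face 13 mm from the axis. Flange, diameter 34 mm, 34 to 40 mm above the foot. Above it a 16 mm rod. At the start the key points within 0.5 rad of the mixer's +x.
- shaft_grip (a point): Centre of the black T-handle bar, 140 mm above the shaft's foot: 84 mm long along the shaft's x, 22 mm wide along its y, 26 mm high; its red end is on the key's side. The shaft is home in the hub with its flange on the hub's top: this point then lies 106 mm above hub_mouth (126 mm while the key still rests beside the keyway).
- tin_lidded: Bystander: closed aluminium moisture tin, 68 mm across, 40 mm high. Origin: centre of its underside.
- beaker_cup: Bystander: light grey beaker with a handle, 88 x 117 mm, 110 mm high. Origin: centre of its underside.
- timer: Bystander: round black and white stopwatch lying flat, 68 x 58 mm, 15 mm high. Origin: centre of its underside.
Things that resemble listed ones, but are neither listed nor needed, are in the scene too. There is more than one size of the cover; the one meant has the size given above.

How it is judged:
By the outcome, as a careful person would: the job done as asked, in the order asked, and still so for the second after the job is handed in, while the arm keeps its last pose, push and grip.
It also fails if it takes over 61 s, if anything falls off the work surface, if the arm or the gripper's body presses on something with over 40 N, if the wrist force passes 120 N, or if a joint passes its speed limit or range.

## Robot

A 6-joint arm with a two-finger parallel gripper is mounted at the origin on a cart in front of the work surface, level with it; the furniture and walls round the work are solid. World frame = base frame: x ahead of the robot, y to its left, z up, the work surface at z = 0. Lengths are in m, angles in rad, forces in N, time in s.
With the tool pointing down it reaches from about 0.35 to 0.975 m from the base axis. Payload 4.9 kg.
Tool frame: the origin (TCP) lies midway between the tips of the shut fingers; the grasp point (between the pads) lies 19 mm behind it; z points along the fingers, y is the line along which they close (so a half turn about z gives the same grasp; the last joint's range is limited). The gripper opens to 85 mm and grips with 20 to 120 N. Pads are 22 mm wide; open, the fingers measure 114 mm over their backs; the gripper's body (76 mm by 85 mm) begins 54 mm behind the grasp point. The pads swing forward as they close: fully open they stand 13 mm farther back than shut.
Start: joints at [1.043, 0.053, 1.613, -0, 1.476, -0.119], TCP at [0.248, 0.573, 0.211] pointing down, gripper open.
Joint ranges: [-3.01, 3.01], [-1.01, 2.22], [0.06, 2.58], [-1.02, 4.17], [0.09, 2.62], [-3.14, 3.14]. Speed limits (rad/s): [2.57, 2.57, 3.14, 3.14, 3.14, 3.14].

## Interface

Orientations are given as a rotation vector (axis times angle).
In Python, from cell import robot gives the robot as it stands. The module is installed in compiled form; this text tells all that it offers.
- The arm moves only by the tool drive_tool, never from a script. Its argument "steps" is a list of rows, each a list of 3 entries, a list of its own where there are three numbers: the shift along the tool's x, y, z in m, then the turn, a rotation vector about the tool's x, y, z in rad, then the closure, from 0 (fully open) to 1 (shut). A call has 1 to 20 rows; each row shifts and turns the commanded pose from where the row before left it, along the tool's axes as they then stand; what a row does not reach is not made up. A row lasts 1/8 s, in which the tool goes at most 62.5 mm and 10.7 degrees, less where a joint would pass 70% of its speed; a pose out of reach is approached as far as the arm can. A call with a gripper value outside its range is refused whole. The fingers move at their own pace and stop on an object; "newtons" is the grip in N (left out, the last holds). Time passes only in rows, so rows that do not move let the fingers close. It gives the time, the measured TCP pose, the force, the opening and the grip force at its end, in the units of the state.
- robot.get_state(): the state, without advancing time (a new reading comes with each control period).
- robot.read_camera(name): name is "scene" or "top" or "wrist"; returns the picture (480x640x3 uint8, red, green, blue); there is no depth.
- robot.calibration(name): a dict with "K" (3x3 intrinsics, pixels), "dist" ([k1, k2, p1, p2, k3] as OpenCV has them; the pictures are not rectified), "rvec" (rotation vector, rad) and "tvec" (3), from world to camera coordinates, as OpenCV has them. Camera axes: x right, y down, z forward; pixel columns grow to the right and rows downward; lengths in m; the calibration is good to about 2 mm. A picture is of the moment at which its call begins: read the wrist's pose just before it. calibration takes no time and is no camera call; for the wrist camera it gives the pose at the moment of the call.
- robot.sign_off(): hands the job in; it is judged then, once.
The state is a dict: "clock": time; "joint_pos": joint angles; "dq": joint speeds; "joint_efforts": joint torques, N m; "position": TCP position; "ee_rot": TCP orientation; "wrist_force": force on the tool from outside, world axes, zero at the start; "wrist_torque": the same for the moment, N m; "finger_gap": finger opening in m; "grasp_force": force on a finger pad.
Only numpy, scipy, OpenCV 4.12 (cv2) and the standard library are available. Lean on these libraries where they do the work, as an engineer would, in place of code of your own. Each camera call takes 0.05 s, during which the arm holds its last target. There are 200 camera calls.

## Working session

There is one attempt and no reset: what is moved stays moved. The work goes in short steps, Python scripts to look and compute and a tool call to move; the robot and the scene stay as the last step left them, time stands still between calls to the robot, and variables do not carry over. Pictures are saved under pics/ and viewed, at most 10 in all, crops included, and the job is handed in when it is done.

Besides the shell and the picture viewer there is one more tool, called after ">>>" by a JSON object that holds its "name" and its "arguments". drive_tool: Moves the arm, as the interface text tells. Its arguments: {"type":"object","properties":{"steps":{"type":"array"},"newtons":{"type":"number"}},"required":["steps"]}

```bash
mkdir -p pics; cat > h.py <<'E'
import numpy as np, cv2
from cell import robot
from scipy.spatial.transform import Rotation as R
def snap(n,f=None):
    c=robot.calibration(n); im=robot.read_camera(n)
    if f: cv2.imwrite('pics/'+f,im[:,:,::-1])
    return im,c
def ray(c,uv):
    K=np.array(c['K']);p=cv2.undistortPoints(np.array([[uv]],float),K,np.array(c['dist'])).ravel()
    Rm=cv2.Rodrigues(np.array(c['rvec'],float))[0];o=-Rm.T@np.ravel(c['tvec'])
    d=Rm.T@np.r_[p,1];return o,d/np.linalg.norm(d)
def onz(c,uv,z):
    o,d=ray(c,uv);return o+d*(z-o[2])/d[2]
def proj(c,P):
    return cv2.projectPoints(np.array(P,float).reshape(-1,1,3),np.array(c['rvec'],float),np.array(c['tvec'],float),np.array(c['K']),np.array(c['dist']))[0].reshape(-1,2)
def tri(rs):
    A=0;b=0
    for o,d in rs:
        M=np.eye(3)-np.outer(d,d);A=A+M;b=b+M@o
    return np.linalg.solve(A,b)
E
python3 - <<'E'
from h import *
s=robot.get_state();print({k:np.round(v,3).tolist() for k,v in s.items()})
for n in('scene','top'):
    im,c=snap(n,n+'0.png');print(n,np.round(c['K'],1).tolist(),np.round(ray(c,(320,240)),3).tolist())
E
```

```text
{'clock': 0.0, 'joint_pos': [1.043, 0.053, 1.614, 0.0, 1.476, -0.119], 'dq': [-0.0, -0.001, -0.001, 0.001, -0.0, 0.001], 'joint_efforts': [-0.0, -39.368, -37.018, -0.0, 0.007, 0.0], 'position': [0.248, 0.573, 0.21], 'ee_rot': [-0.638, -3.076, 0.003], 'wrist_force': [-1.298, 0.42, -0.288], 'wrist_torque': [0.02, 0.028, -0.011], 'grasp_force': 0.0, 'finger_gap': 0.085}
scene [[532.0, 0.0, 316.9], [0.0, 532.0, 247.7], [0.0, 0.0, 1.0]] [[-0.221, -0.533, 0.888], [0.681, 0.389, -0.621]]
top [[456.8, 0.0, 312.5], [0.0, 456.8, 248.1], [0.0, 0.0, 1.0]] [[0.446, -0.046, 1.089], [0.122, -0.021, -0.992]]
```

View pics/scene0.png

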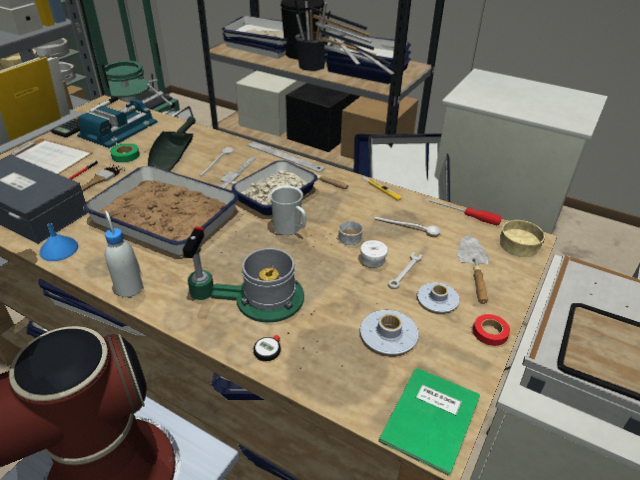

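View pics/top0.png

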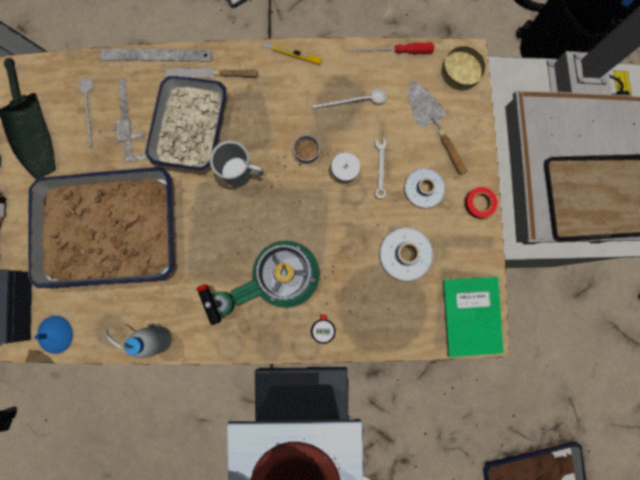

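The scene picture shows two cup-like aluminium covers: a large one at scene (389,331) / top (407,254), and a small one at scene (438,296) / top (425,188). The mixer pot is at scene (269,272) / top (285,272), the T-handle at scene (197,243) / top (209,304) and the stopwatch at top (323,330).

Things that could be taken for the cover: the large one at top (407,254), about 54 px or 127 mm; the small one at top (425,188), about 40 px; the white tin at top (345,167). I choose the large one and will check it by measured size and a close crop.

```bash
python3 - <<'E'
from h import *
T,ct=snap('top');S,cs=snap('scene');W,cw=snap('wrist')
def px(c,x0,y0,x1,y1,k,im): return cv2.resize(im[y0:y1,x0:x1],None,fx=k,fy=k,interpolation=cv2.INTER_CUBIC)
a=px(0,190,220,330,340,2.85,T);b=px(0,370,150,470,300,2.6,T)
cv=np.zeros((600,800,3),np.uint8)
cv[:a.shape[0],:a.shape[1]]=a; cv[:b.shape[0],420:420+b.shape[1]]=b
w=cv2.resize(W,(320,240));cv[350:590,:320]=w
d=px(0,350,270,470,360,2,S);cv[400:400+d.shape[0],420:420+d.shape[1]]=d
cv2.imwrite('pics/m1.png',cv[:,:,::-1])
for n,p,z in(('cov',(407,254),.012),('covbush',(407,253),.04),('small',(425,188),.01),('pot',(283,272),.105),('hand',(209,304),.175)):print(n,onz(ct,p,z).round(3))
print('cov scene',onz(cs,(389,332),.012).round(3),'pot',onz(cs,(269,266),.105).round(3))
# disc ellipse masks
hsv=cv2.cvtColor(T,cv2.COLOR_RGB2HSV)
for nm,(cx,cy) in(('big',(407,254)),('small',(425,188))):
    m=((hsv[...,1]<60)&(hsv[...,2]>120)).astype(np.uint8)
    n,l,st,ce=cv2.connectedComponentsWithStats(m)
    i=l[cy-18 if nm=='big' else cy-13,cx];c,_=cv2.findContours((l==i).astype(np.uint8),0,1)
    e=cv2.fitEllipse(max(c,key=len));p=onz(ct,e[0],.012);q=onz(ct,(e[0][0]+e[1][0]/2,e[0][1]),.012)
    print(nm,np.round(e[0],1),np.round(e[1],1),p.round(4),'dia',2*np.linalg.norm(q-p).round(4))
o,dd=ray(cw,(320,240));print('wrist cam',o.round(3),dd.round(3),np.array(cw['K']).round(0).tolist())
E
```

```text
cov [ 0.542 -0.275  0.012]
covbush [ 0.542 -0.27   0.04 ]
small [ 0.702 -0.327  0.01 ]
pot [0.499 0.014 0.105]
hand [0.434 0.159 0.175]
cov scene [ 0.539 -0.276  0.012] pot [0.497 0.008 0.105]
big [405.9 253.8] [52.8 54.4] [ 0.5424 -0.2728  0.012 ] dia 0.1274
small [424.5 187.8] [38.8 40.9] [ 0.7023 -0.3251  0.012 ] dia 0.0962
wrist cam [0.178 0.603 0.374] [ 0.275 -0.114 -0.955] [[342.0, 0.0, 318.0], [0.0, 342.0, 239.0], [0.0, 0.0, 1.0]]
```

View pics/m1.png

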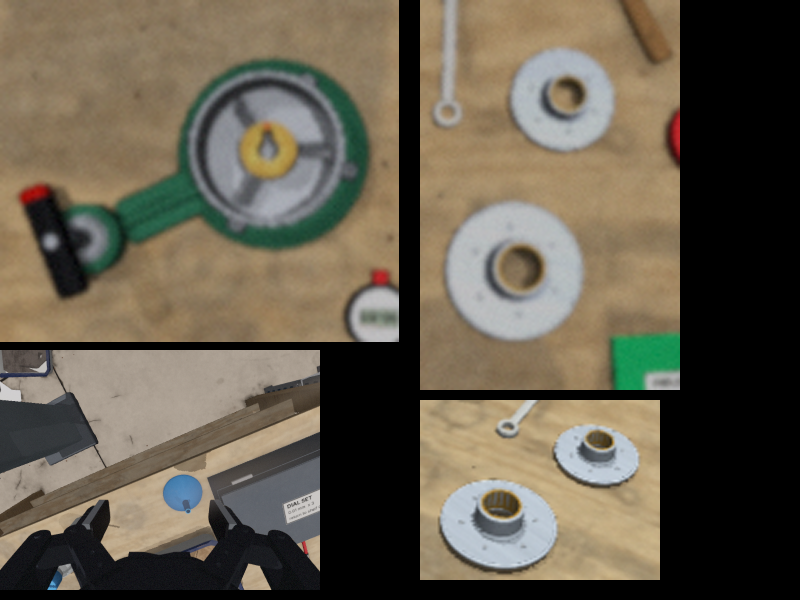

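The composite shows the large cover lying flat, spigot down, with a disc of about 127 mm; the small one is 96 mm, so the large one is right. The hub's red dot is at crop (266,126), with the hub centre at (268,150), so the keyway yaw is roughly +0.1 rad. The T-bar's red end points at a yaw of about 0.35 rad. Next I move the wrist camera over the mixer.

>>> {"name": "drive_tool", "arguments": {"steps": [[[0,0,-0.05],[0,0,0],0],[[0,0,-0.05],[0,0,0],0],[[0,0,-0.05],[0,0,0],0],[[-0.037,-0.04,0],[0,0,0],0],[[-0.037,-0.04,0],[0,0,0],0],[[-0.037,-0.04,0],[0,0,0],0],[[-0.037,-0.04,0],[0,0,0],0],[[-0.037,-0.04,0],[0,0,0],0],[[-0.037,-0.04,0],[0,0,0],0],[[-0.037,-0.04,0],[0,0,0],0],[[-0.037,-0.04,0],[0,0,0],0],[[-0.037,-0.04,0],[0,0,0],0],[[-0.037,-0.04,0],[0,0,0],0],[[0,0,0],[0,0,-0.15],0],[[0,0,0],[0,0,-0.15],0],[[0,0,0],[0,0,-0.15],0],[[0,0,0],[0,0,-0.15],0],[[0,0,0],[0,0,-0.15],0],[[0,0,0],[0,0,0],0],[[0,0,0],[0,0,0],0]], "newtons": 60}}

```text
clock: 2.75
position: [0.4289, 0.0594, 0.3609]
ee_rot: [-0.53, 3.096, -0.0]
wrist_force: [-0.7, -0.5, 0.5]
finger_gap: 0.0856
grasp_force: 0.0
```

```bash
python3 - <<'E'
from h import *
im,c=snap('wrist','w1.png');np.savez('w1.npz',im=im,**c)
s=robot.get_state();print(s['clock'],s['position'],s['ee_rot'],s['joint_pos'],np.round(R.from_rotvec(s['ee_rot']).as_matrix(),3))
E
```

```text
2.8 [0.42890488 0.05940194 0.36088119] [ 5.30942765e-01 -3.09639434e+00 -2.30887583e-06] [-3.45916723e-02 -4.60313200e-01  1.80939075e+00 -5.63329819e-08
  1.79252261e+00 -1.94502758e+00] [[-0.943 -0.333 -0.   ]
 [-0.333  0.943  0.   ]
 [ 0.     0.    -1.   ]]
```

View pics/w1.png

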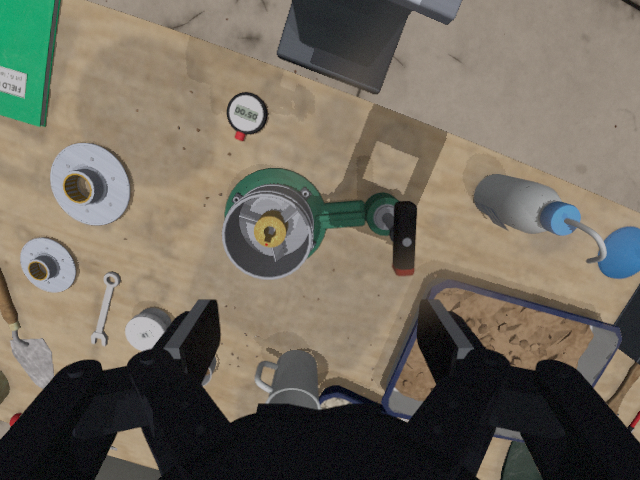

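The wrist view shows the pot rim centred near (268,233), the hub at (269,231) with its keyway and dot just below at about (268,240), the T-bar from (404,203) to its red end at (403,270), the cover disc at (90,183) with its bush top at (79,187), and the stopwatch at (246,113). I take a second view from farther along.

>>> {"name": "drive_tool", "arguments": {"steps": [[[0,-0.05,0],[0,0,0],0],[[0,-0.05,0],[0,0,0],0],[[0,-0.05,0],[0,0,0],0],[[0,0,0],[0,0,0],0],[[0,0,0],[0,0,0],0]]}}

```text
clock: 3.42
position: [0.479, -0.0818, 0.3608]
ee_rot: [0.532, -3.096, -0.001]
wrist_force: [0.1, 0.2, -0.1]
finger_gap: 0.0856
grasp_force: 0.0
```

```bash
cat > loc.py <<'E'
from h import *
def comp(m,minA=20):
    n,l,st,ce=cv2.connectedComponentsWithStats(m.astype(np.uint8));return [(l==i,st[i],ce[i]) for i in range(1,n) if st[i][4]>=minA]
def near(cs,p): return min(cs,key=lambda t:np.hypot(*(t[2]-p)))
def feats(im,c,P):
    """P: approx world points; returns pixel features"""
    h=cv2.cvtColor(im,cv2.COLOR_RGB2HSV);H,S,V=[h[...,i].astype(int) for i in range(3)];f={}
    yel=(H>15)&(H<32)&(S>120)&(V>100)
    ph=proj(c,P['hub'])[0]; yy,xx=np.mgrid[:480,:640]
    loc=np.hypot(xx-ph[0],yy-ph[1])<45
    m=near(comp(cv2.morphologyEx((yel&loc).astype(np.uint8),cv2.MORPH_CLOSE,np.ones((3,3)))),ph)[0]
    cn=max(cv2.findContours(m.astype(np.uint8),0,1)[0],key=len);f['hub']=cv2.fitEllipse(cv2.convexHull(cn));f['hub_area']=m.sum()
    hm=cv2.fillConvexPoly(np.zeros((480,640),np.uint8),cv2.convexHull(cn),1)>0
    red=((H<8)|(H>172))&(S>120)&(V>90)
    r=comp(red&hm,2);f['dots']=[(t[2].round(1).tolist(),int(t[1][4])) for t in r]
    pg=proj(c,P['grip'])[0];l2=np.hypot(xx-pg[0],yy-pg[1])<75
    f['red']=[(t[2].round(1).tolist(),int(t[1][4])) for t in comp(red&l2,15)]
    return f
E
python3 - <<'E'
from loc import *
im,c=snap('wrist','w2.png');np.savez('w2.npz',im=im,**c)
P=dict(hub=[.498,.011,.075],grip=[.434,.159,.164])
for n in('w1','w2'):
    z=np.load(n+'.npz');print(n,feats(z['im'],z,P),proj(z,[P['hub'],P['grip'],[.542,-.272,.04]]).round(0).tolist())
a=np.load('w1.npz')['im'][130:310,200:440];b=im[130:310,330:640]
def up(x,k):return cv2.resize(x,None,fx=k,fy=k,interpolation=cv2.INTER_CUBIC)
A=up(a,1.67);B=up(b,1.6);C=up(im[100:280,140:300],1.6);D=up(np.load('w1.npz')['im'][120:260,20:160],1.6)
cv=np.zeros((600,800,3),np.uint8);cv[:A.shape[0],:A.shape[1]]=A;cv[305:305+B.shape[0],:B.shape[1]]=B;cv[:D.shape[0],500:500+D.shape[1]]=D;cv[305:305+C.shape[0],520:520+C.shape[1]]=C
cv2.imwrite('pics/m2.png',cv[:,:,::-1])
E
```

```text
w1 {'hub': ((269.5381164550781, 230.77732849121094), (30.414791107177734, 31.5755558013916), 116.29788970947266), 'hub_area': np.int64(608), 'dots': [([266.0, 244.0], 3)], 'red': [([404.4, 271.7], 105)]} [[267.0, 230.0], [401.0, 242.0], [78.0, 189.0]]
w2 {'hub': ((378.9671936035156, 231.12979125976562), (29.44541358947754, 31.17490577697754), 66.25411987304688), 'hub_area': np.int64(565), 'dots': [([374.3, 243.7], 3)], 'red': [([530.0, 271.3], 123)]} [[377.0, 230.0], [531.0, 242.0], [178.0, 187.0]]
```

View pics/m2.png

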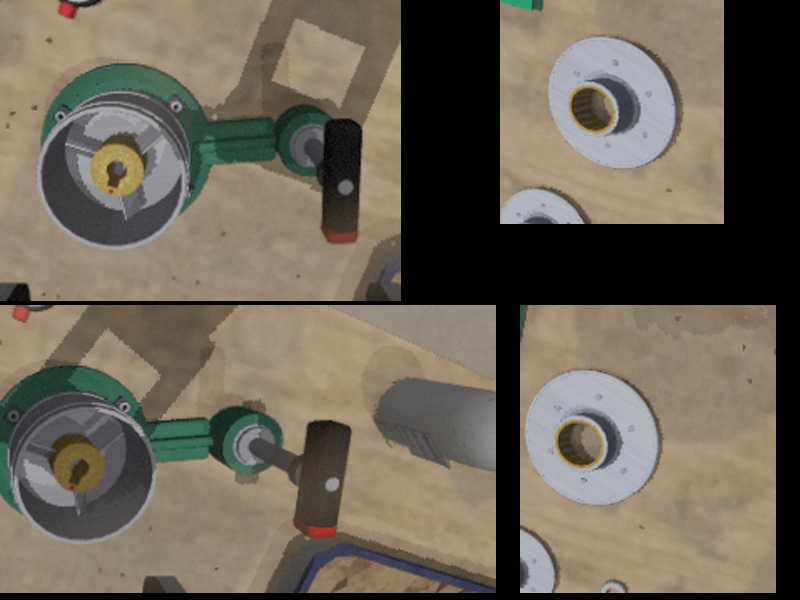

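The composite shows, from two wrist places: the hub with its red dot at v1 (266,244) and v2 (374,244); the pot rim centre at v1 (268,231.8) and v2 (381.6,231.5); the handle's silver centre cap at v1 (407,242) and v2 (538,242); the bush rim at v1 (78.8,188) and v2 (177.5,187). I triangulate these.

```bash
python3 - <<'E'
from loc import *
w=[np.load('w1.npz'),np.load('w2.npz')]
def t(*p):
    X=tri([ray(c,q) for c,q in zip(w,p)]);return X.round(4),[np.abs(proj(c,X)[0]-q).max().round(1) for c,q in zip(w,p)]
print('pot',t((268,231.8),(381.6,231.5)),'hub',t((269.54,230.78),(378.97,231.13)),'dot',t((266,244),(374.3,243.7)))
print('cap',t((407.2,242),(538.1,241.9)),'red',t((404.4,271.7),(530,271.3)))
# cover: gold ring + disc
E=[];D=[]
for c,p in zip(w,((79,188),(177.5,187))):
    im=c['im'];h=cv2.cvtColor(im,cv2.COLOR_RGB2HSV).astype(int);yy,xx=np.mgrid[:480,:640];l=np.hypot(xx-p[0],yy-p[1])<28
    m=l&(h[...,0]>12)&(h[...,0]<32)&(h[...,1]>150);e=cv2.fitEllipse(cv2.convexHull(np.argwhere(m)[:,::-1].astype(np.int32)));E.append(e[0])
    l=np.hypot(xx-p[0],yy-p[1])<70;m=l&(h[...,1]<50)&(h[...,2]>110);q=near([x for x in comp(m,400)],p)[0]
    d=cv2.fitEllipse(cv2.convexHull(np.argwhere(q)[:,::-1].astype(np.int32)));D.append(d[0]);print(np.round(e,1) if 0 else (e,d))
print('bush',t(*E),'disc',t(*D))
for c,e,d in zip(w,E,D):print(onz(c,e,.04).round(4),onz(c,d,.012).round(4))
for c,a,b,g in zip(w,((268,231.8),),((269.54,230.78),),((407.2,242),)):print(onz(c,a,.105),onz(c,b,.075),onz(c,g,.164))
c=w[1];print(onz(c,(381.6,231.5),.105),onz(c,(378.97,231.1),.075),onz(c,(538.1,241.9),.164),[onz(k,p,.075).round(4) for k,p in zip(w,((266,244),(374.3,243.7)))],[onz(k,p,.157).round(4) for k,p in zip(w,((404.4,271.7),(530,271.3)))])
print(R.from_rotvec(robot.get_state()['ee_rot']).as_matrix().round(3))
E
```

```text
pot (array([0.4951, 0.0133, 0.0916]), [np.float64(0.1), np.float64(0.1)]) hub (array([0.4988, 0.0142, 0.0748]), [np.float64(0.2), np.float64(0.2)]) dot (array([0.518 , 0.015 , 0.0754]), [np.float64(0.1), np.float64(0.1)])
cap (array([0.4314, 0.1649, 0.1662]), [np.float64(0.0), np.float64(0.0)]) red (array([0.4668, 0.1787, 0.1604]), [np.float64(0.1), np.float64(0.1)])
(((76.75292205810547, 187.79002380371094), (24.66812515258789, 30.64800262451172), 141.48104858398438), ((89.38784790039062, 183.8651123046875), (74.10839080810547, 88.39838409423828), 141.2832794189453))
(((176.58856201171875, 186.5771484375), (27.053823471069336, 30.90146255493164), 134.10348510742188), ((184.20669555664062, 182.37655639648438), (79.99751281738281, 88.57746124267578), 137.9285888671875))
bush (array([ 0.5409, -0.2733,  0.041 ]), [np.float64(0.1), np.float64(0.1)]) disc (array([ 0.5395, -0.274 ,  0.0106]), [np.float64(0.1), np.float64(0.1)])
[ 0.5412 -0.274   0.04  ] [ 0.5392 -0.2732  0.012 ]
[ 0.5413 -0.2736  0.04  ] [ 0.5391 -0.2736  0.012 ]
[0.49097182 0.01395508 0.105     ] [0.49849472 0.01406977 0.075     ] [0.43192349 0.16574255 0.164     ]
[0.49226356 0.00948787 0.105     ] [0.49905757 0.01420425 0.075     ] [0.43156291 0.16657381 0.164     ] [array([0.5183, 0.015 , 0.075 ]), array([0.518, 0.015, 0.075])] [array([0.4677, 0.18  , 0.157 ]), array([0.4675, 0.1814, 0.157 ])]
[[-0.942 -0.335  0.   ]
 [-0.335  0.942  0.   ]
 [-0.     0.    -1.   ]]
```

Cover bush at (0.5405, -0.2735), z 0.041. Pot axis by the hub at (0.4988, 0.0142). Shaft axis at (0.4315, 0.165), which is 165.2 mm from the pot axis, as stated. Going for the cover.

>>> {"name": "drive_tool", "arguments": {"steps": [[[0.0016,-0.05,0],[0,0,0],0],[[0.0016,-0.05,0],[0,0,0],0],[[0.0016,-0.05,0],[0,0,0],0],[[0.0016,-0.051,0],[0,0,0],0],[[0,0,0.05],[0,0,0],0],[[0,0,0.05],[0,0,0],0],[[0,0,0.05],[0,0,0],0],[[0,0,0.05],[0,0,0],0],[[0,0,0.05],[0,0,0],0],[[0,0,0.03],[0,0,0],0],[[0,0,0.01],[0,0,0],0],[[0,0,0],[0,0,0],0]]}}

```text
clock: 4.97
position: [0.5408, -0.2729, 0.0714]
ee_rot: [-0.535, 3.095, -0.0]
wrist_force: [-1.0, -0.6, 0.0]
finger_gap: 0.0856
grasp_force: 0.0
```

```bash
python3 - <<'E'
from h import *
im,c=snap('wrist','w3.png');s=robot.get_state();print(s['position'],proj(c,[[.5405,-.2735,.041]]))
E
```

```text
[ 0.54145067 -0.27354949  0.07256587] [[316.64405249 264.39369294]]
```

View pics/w3.png

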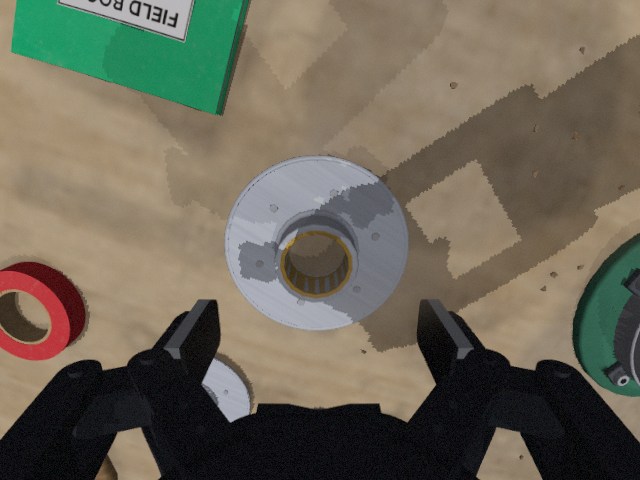

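The bush is at (316,264), as predicted, and centred between the fingers. I go down and grip.

>>> {"name": "drive_tool", "arguments": {"steps": [[[0,0,0.03],[0,0,0],0],[[0,0,0.02],[0,0,0],0],[[0,0,0.01],[0,0,0],0],[[0,0,0],[0,0,0],1],[[0,0,0],[0,0,0],1],[[0,0,0],[0,0,0],1],[[0,0,0],[0,0,0],1],[[0,0,0],[0,0,0],1],[[0,0,0],[0,0,0],1]], "newtons": 80}}

```text
clock: 6.15
position: [0.5414, -0.2743, 0.0129]
ee_rot: [-0.533, 3.094, -0.003]
wrist_force: [-1.6, 0.9, 6.8]
finger_gap: 0.0474
grasp_force: 81.5
```

>>> {"name": "drive_tool", "arguments": {"steps": [[[0,0,-0.01],[0,0,0],1],[[0,0,-0.02],[0,0,0],1],[[0,0,-0.03],[0,0,0],1],[[0,0,-0.04],[0,0,0],1],[[0,0,-0.05],[0,0,0],1],[[0,0,-0.05],[0,0,0],1],[[0,0,0],[0,0,0],1],[[0,0,0],[0,0,0],1]]}}

```text
clock: 7.15
position: [0.5397, -0.2731, 0.2102]
ee_rot: [0.533, -3.095, -0.001]
wrist_force: [0.1, -0.2, -4.5]
finger_gap: 0.0472
grasp_force: 83.1
```

```bash
python3 - <<'E'
from h import *
im,c=snap('wrist','w4.png');s=robot.get_state();print(s['position'],s['wrist_force'],R.from_rotvec(s['ee_rot']).as_matrix().round(4))
E
```

```text
[ 0.53917818 -0.27278672  0.20867241] [-0.12135262 -0.75738251 -4.18806697] [[-0.9424 -0.3346 -0.0032]
 [-0.3346  0.9424  0.0021]
 [ 0.0023  0.003  -1.    ]]
```

View pics/w4.png

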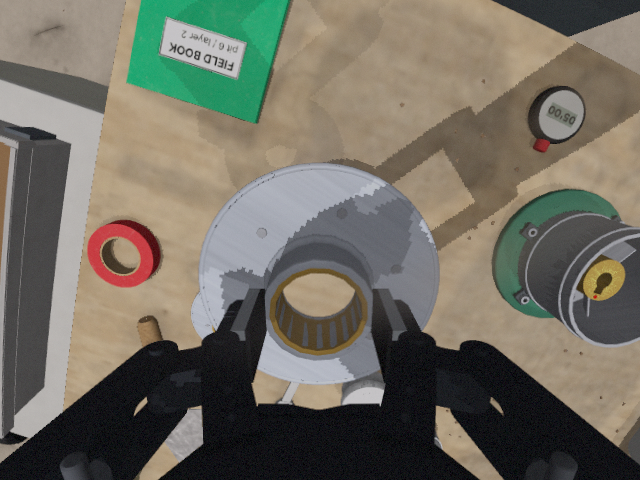

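The cover hangs level in the fingers, weight about 4.3 N, bush centre at (319,314), and the pot is in view at (600,280). I carry it over the pot.

>>> {"name": "drive_tool", "arguments": {"steps": [[[-0.0095,0.0475,0],[0,0,0],1],[[-0.0095,0.0475,0],[0,0,0],1],[[-0.0095,0.0475,0],[0,0,0],1],[[-0.0095,0.0475,0],[0,0,0],1],[[-0.0095,0.0475,0],[0,0,0],1],[[-0.0095,0.0475,0],[0,0,0],1],[[0,0,0.04],[0,0,0],1],[[0,0,0.02],[0,0,0],1],[[0,0,0],[0,0,0],1],[[0,0,0],[0,0,0],1]]}}

```text
clock: 8.45
position: [0.4992, 0.0135, 0.1515]
ee_rot: [-0.532, 3.096, -0.0]
wrist_force: [0.3, -0.1, -3.3]
finger_gap: 0.0479
grasp_force: 83.7
```

```bash
python3 - <<'E'
from loc import *
w=np.load('w2.npz')
st=[];
for i in range(4):
    im,c=snap('wrist');s=robot.get_state();st.append(np.r_[s['position'],s['wrist_force']])
p=np.mean(st,0);print(p.round(4))
h=cv2.cvtColor(im,cv2.COLOR_RGB2HSV).astype(int);yy,xx=np.mgrid[:480,:640];l=np.hypot(xx-319,yy-314)<60
m=l&(h[...,0]>12)&(h[...,0]<32)&(h[...,1]>150)&(h[...,2]>40);m=max(comp(m,50),key=lambda t:t[1][4])[0]
e=cv2.fitEllipse(cv2.convexHull(np.argwhere(m)[:,::-1].astype(np.int32)));print(e,onz(c,e[0],p[2]+.028),R.from_rotvec(s['ee_rot']).as_matrix()[:,2])
S,cs=snap('scene');T,ct=snap('top')
a=cv2.resize(S[190:330,180:340],None,fx=2.5,fy=2.5,interpolation=cv2.INTER_CUBIC);b=cv2.resize(T[210:330,200:330],None,fx=3,fy=3,interpolation=cv2.INTER_CUBIC)
cv=np.zeros((370,800,3),np.uint8);cv[:350,:400]=a;cv[:360,400:790]=b
cv2.imwrite('pics/m3.png',cv[:,:,::-1])
E
```

```text
[ 0.4997  0.0135  0.1524  0.505   0.1666 -3.7406]
((310.1885986328125, 295.6312255859375), (52.21419143676758, 79.76444244384766), 72.56148529052734) [0.49259132 0.00779139 0.18036823] [ 2.32698349e-03 -3.10288666e-04 -9.99997244e-01]
```

View pics/m3.png

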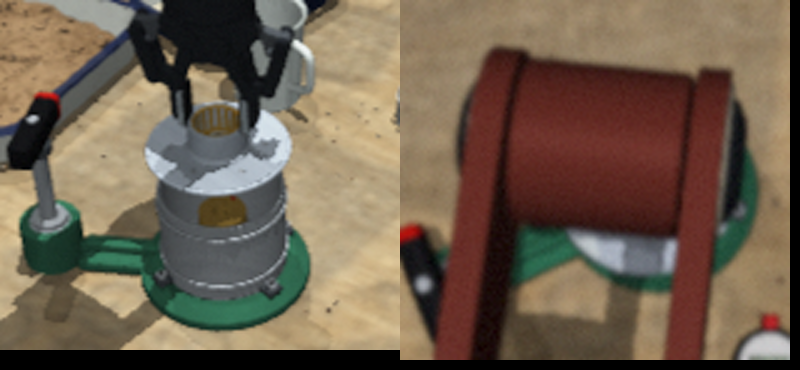

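The scene crop shows the cover level above the pot, concentric with it, and the T-handle untouched to the left. I lower it slowly.

```bash
python3 - <<'E'
from h import *
s=robot.get_state();c=robot.calibration('wrist');print(onz(c,(319,312),s['position'][2]+.028),s['position'])
E
```

```text
[0.49838113 0.01439124 0.17987217] [0.49928973 0.01383385 0.15187217]
```

>>> {"name": "drive_tool", "arguments": {"steps": [[[0,0,0.015],[0,0,0],1],[[0,0,0.01],[0,0,0],1],[[0,0,0.006],[0,0,0],1],[[0,0,0.004],[0,0,0],1],[[0,0,0.004],[0,0,0],1],[[0,0,0],[0,0,0],1]]}}

```text
clock: 9.5
position: [0.4986, 0.0141, 0.1117]
ee_rot: [0.533, -3.096, -0.0]
wrist_force: [0.0, -0.5, -4.0]
finger_gap: 0.0477
grasp_force: 83.6
```

>>> {"name": "drive_tool", "arguments": {"steps": [[[0,0,0.002],[0,0,0],1],[[0,0,0.001],[0,0,0],1],[[0,0,0.001],[0,0,0],1],[[0,0,0],[0,0,0],1]]}}

```text
clock: 10.0
position: [0.4991, 0.0141, 0.11]
ee_rot: [-0.534, 3.095, -0.0]
wrist_force: [-5.2, 1.0, 8.5]
finger_gap: 0.0473
grasp_force: 85.1
```

Contact is at the height expected for seated (0.0129 + 0.097 = 0.110). Release and rise.

>>> {"name": "drive_tool", "arguments": {"steps": [[[0,0,0],[0,0,0],0.2],[[0,0,0],[0,0,0],0],[[0,0,0],[0,0,0],0],[[0,0,0],[0,0,0],0],[[0,0,-0.02],[0,0,0],0],[[0,0,-0.04],[0,0,0],0],[[0,0,-0.05],[0,0,0],0],[[0,0,-0.05],[0,0,0],0],[[0,0,-0.05],[0,0,0],0],[[0,0,0],[0,0,0],0],[[0,0,0],[0,0,0],0]]}}

```text
clock: 11.38
position: [0.4986, 0.0141, 0.3173]
ee_rot: [0.533, -3.095, -0.0]
wrist_force: [0.1, -0.5, -0.2]
finger_gap: 0.0856
grasp_force: 0.0
```

```bash
python3 - <<'E'
from loc import *
im,c=snap('wrist');np.savez('w5.npz',im=im,**c);s=robot.get_state();print(s['position'],s['joint_pos'],proj(c,[[.4988,.0142,.137],[.4988,.0142,.109],[.4988,.0142,.075],[.518,.015,.075],[.4314,.165,.164]]).round(1))
S,_=snap('scene');a=cv2.resize(S[190:330,180:340],None,fx=2,fy=2,interpolation=cv2.INTER_CUBIC)
b=np.zeros((480,480,3),np.uint8);b=im[:,160:];cv=np.zeros((480,800,3),np.uint8);cv[:,:480]=b;cv[:280,480:]=a
cv2.imwrite('pics/m4.png',cv[:,:,::-1])
E
```

```text
[0.49815062 0.01415947 0.31623377] [-1.21017997e-01 -2.92823239e-01  1.75677953e+00 -1.99301915e-05
  1.68012559e+00 -2.03299497e+00] [[317.7 211.7]
 [317.7 206.2]
 [317.7 200.4]
 [313.  215.3]
 [490.1 205. ]]
```

View pics/m4.png

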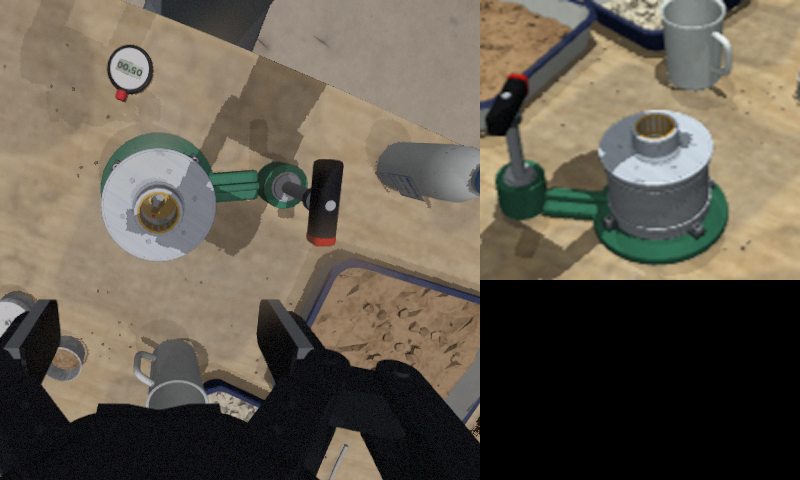

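The cover is seated level and concentric: its bush is at wrist (318,212), exactly as predicted. The T-bar cap at wrist (490,205) also matches. Next is the shaft.

>>> {"name": "drive_tool", "arguments": {"steps": [[[0.0042,0.055,0],[0,0,0],0],[[0.0042,0.055,0],[0,0,0],0],[[0.0042,0.0545,0],[0,0,-0.03],0],[[0,0,0.05],[0,0,0],0],[[0,0,0.05],[0,0,0],0],[[0,0,0.04],[0,0,0],0],[[0,0,0.03],[0,0,0],0],[[0,0,0.0145],[0,0,0],0],[[0,0,0],[0,0,0],0],[[0,0,0],[0,0,0],0]]}}

```text
clock: 12.72
position: [0.4327, 0.1651, 0.1347]
ee_rot: [-0.579, 3.086, 0.0]
wrist_force: [0.3, 0.6, 0.1]
finger_gap: 0.0852
grasp_force: 0.0
```

```bash
python3 - <<'E'
from loc import *
im,c=snap('wrist','w6.png');s=robot.get_state();print(s['position'],proj(c,[[.4314,.165,.164]]).round(1))
E
```

```text
[0.43284186 0.16510473 0.13502711] [[318.  312.3]]
```

View pics/w6.png

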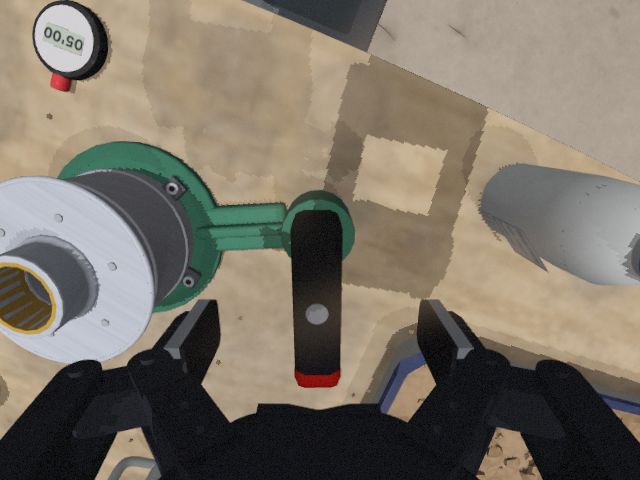

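The cap is at (317,314), centred between the fingers, and the bar is aligned. I close on it.

>>> {"name": "drive_tool", "arguments": {"steps": [[[0,0,0.002],[0,0,0],0],[[0,0,0],[0,0,0],1],[[0,0,0],[0,0,0],1],[[0,0,0],[0,0,0],1],[[0,0,0],[0,0,0],1],[[0,0,0],[0,0,0],1],[[0,0,0],[0,0,0],1],[[0,0,0],[0,0,0],1],[[0,0,-0.01],[0,0,0],1],[[0,0,-0.03],[0,0,0],1],[[0,0,-0.05],[0,0,0],1],[[0,0,-0.05],[0,0,0],1],[[0,0,-0.025],[0,0,0],1],[[0,0,0],[0,0,0],1],[[0,0,0],[0,0,0],1]], "newtons": 100}}

```text
clock: 14.65
position: [0.4309, 0.1648, 0.294]
ee_rot: [0.579, -3.084, -0.0]
wrist_force: [-0.1, -0.4, -3.6]
finger_gap: 0.0189
grasp_force: 99.5
```

```bash
python3 - <<'E'
from loc import *
im,c=snap('wrist','w7.png');s=robot.get_state();p=s['position'];yy,xx=np.mgrid[:480,:640]
h=cv2.cvtColor(im,cv2.COLOR_RGB2HSV).astype(int);H,S,V=h[...,0],h[...,1],h[...,2]
l=(abs(xx-318)<35)&(abs(yy-314)<60);print([(t[2].round(1),t[1][4]) for t in comp(l&(S<80)&(V>90),20)])
print('red',[(t[2].round(1),t[1]) for t in comp(l&((H<8)|(H>172))&(S>120)&(V>70),20)] )
k=[t for t in comp((abs(xx-318)<35)&(abs(yy-350)<80)&((H<8)|(H>172))&(S>120)&(V>60),20)];print([(t[2].round(1),t[1]) for t in k])
for q in((317,314),):print(onz(c,q,p[2]+.032),p)
print(R.from_rotvec(s['ee_rot']).as_matrix().round(4),s['wrist_force'],s['joint_pos'])
E
```

```text
[(array([288.1, 270.4]), np.int32(287)), (array([348. , 270.4]), np.int32(286)), (array([318.5, 318.9]), np.int32(353)), (array([285. , 330.5]), np.int32(30)), (array([351.5, 330.5]), np.int32(20)), (array([294.6, 367.2]), np.int32(22))]
red []
[(array([318.6, 385.3]), array([296, 374,  46,  20, 571], dtype=int32))]
[0.42943958 0.16414728 0.32558377] [0.43070059 0.16473332 0.29358377]
[[-9.319e-01 -3.628e-01 -4.500e-03]
 [-3.628e-01  9.319e-01 -8.000e-04]
 [ 4.500e-03  9.000e-04 -1.000e+00]] [-1.14726386  0.00567673 -3.05188709] [ 2.03617181e-01 -3.83615684e-01  1.86348959e+00  1.23525560e-04
  1.66626903e+00 -1.73842619e+00]
```

The shaft hangs in the grip (3.3 N), with the cap within about 1 mm of the TCP. I carry it over the pot and turn it by -0.33 in the world to bring the key to the keyway.

>>> {"name": "drive_tool", "arguments": {"steps": [[[-0.003,-0.055,0],[0,0,0],1],[[-0.003,-0.055,0],[0,0,0],1],[[-0.003,-0.055,0],[0,0,0],1],[[0,0,0],[0,0,0.11],1],[[0,0,0],[0,0,0.11],1],[[0,0,0],[0,0,0.11],1],[[0,0,0],[0,0,0],1],[[0,0,0],[0,0,0],1]]}}

```text
clock: 15.7
position: [0.4996, 0.0145, 0.2951]
ee_rot: [0.067, -3.139, -0.001]
wrist_force: [-0.1, -1.4, -2.8]
finger_gap: 0.0193
grasp_force: 99.9
```

```bash
python3 - <<'E'
from loc import *
Q=[];yy,xx=np.mgrid[:480,:640]
for i in range(5):
    im,c=snap('wrist');s=robot.get_state();Q.append(s['position'])
p=np.mean(Q,0)
h=cv2.cvtColor(im,cv2.COLOR_RGB2HSV).astype(int);H,S,V=h[...,0],h[...,1],h[...,2]
k=[t for t in comp((abs(xx-318)<12)&(abs(yy-316)<18)&(S<80)&(V>90),20)];print([(t[2].round(1),t[1][4]) for t in k])
for t in k:print('cap',onz(c,t[2],p[2]+.032).round(4))
M=R.from_rotvec(s['ee_rot']).as_matrix();print(p.round(4),M.round(4),np.arctan2(-M[1,0],-M[0,0]))
d=np.r_[.4988,.0142,0]-p;print('tool xy shift',(M.T@d).round(4))
E
```

```text
[(array([318.5, 318.6]), np.int32(339))]
cap [0.5004 0.0147 0.328 ]
[0.4999 0.0145 0.296 ] [[-9.991e-01 -4.170e-02 -1.000e-04]
 [-4.170e-02  9.991e-01  0.000e+00]
 [ 1.000e-04  0.000e+00 -1.000e+00]] 0.04175539544852797
tool xy shift [ 1.00e-03 -2.00e-04  2.96e-01]
```

>>> {"name": "drive_tool", "arguments": {"steps": [[[0.0013,0,0.02],[0,0,0],1],[[0,0,0.03],[0,0,0],1],[[0,0,0.02],[0,0,0],1],[[0,0,0.015],[0,0,0],1],[[0,0,0.005],[0,0,0],1],[[0,0,0],[0,0,0],1]]}}

```text
clock: 16.7
position: [0.4989, 0.0143, 0.2066]
ee_rot: [-0.065, 3.141, -0.0]
wrist_force: [0.6, 0.4, -2.9]
finger_gap: 0.0188
grasp_force: 100.0
```

>>> {"name": "drive_tool", "arguments": {"steps": [[[0,0,0.008],[0,0,0],1],[[0,0,0.006],[0,0,0],1],[[0,0,0.005],[0,0,0],1],[[0,0,0],[0,0,0],1]]}}

```text
clock: 17.2
position: [0.4984, 0.0144, 0.1867]
ee_rot: [0.065, -3.14, -0.0]
wrist_force: [0.4, -0.7, -3.7]
finger_gap: 0.019
grasp_force: 100.0
```

Pilot is in the bore with no contact forces. Now for the key.

>>> {"name": "drive_tool", "arguments": {"steps": [[[0,0,0.003],[0,0,0],1],[[0,0,0.002],[0,0,0],1],[[0,0,0.002],[0,0,0],1],[[0,0,0.002],[0,0,0],1],[[0,0,0],[0,0,0],1]]}}

```text
clock: 17.82
position: [0.4986, 0.0144, 0.1781]
ee_rot: [0.065, -3.14, -0.0]
wrist_force: [0.2, 0.1, -4.4]
finger_gap: 0.0191
grasp_force: 99.9
```

The TCP is below the key-rest height and the force is unchanged, so the key has entered. Continue.

>>> {"name": "drive_tool", "arguments": {"steps": [[[0,0,0.006],[0,0,0],1],[[0,0,0.005],[0,0,0],1],[[0,0,0.003],[0,0,0],1],[[0,0,0.002],[0,0,0],1],[[0,0,0],[0,0,0],1]]}}

```text
clock: 18.45
position: [0.4987, 0.0144, 0.1623]
ee_rot: [0.065, -3.141, 0.0]
wrist_force: [0.1, 0.3, -3.6]
finger_gap: 0.0193
grasp_force: 99.9
```

The flange is about to meet the hub (TCP about 0.162). Next I push through the spring.

>>> {"name": "drive_tool", "arguments": {"steps": [[[0,0,0.003],[0,0,0],1],[[0,0,0.003],[0,0,0],1],[[0,0,0.003],[0,0,0],1],[[0,0,0.001],[0,0,0],1],[[0,0,0],[0,0,0],1]]}}

```text
clock: 19.08
position: [0.5001, 0.0143, 0.1545]
ee_rot: [-0.065, 3.137, -0.0]
wrist_force: [-1.2, -0.8, 7.9]
finger_gap: 0.0192
grasp_force: 101.3
```

>>> {"name": "drive_tool", "arguments": {"steps": [[[0,0,0.002],[0,0,0],1],[[0,0,0.001],[0,0,0],1],[[0,0,0.001],[0,0,0],1],[[0,0,0],[0,0,0],1],[[0,0,0],[0,0,0],1]]}}

```text
clock: 19.7
position: [0.5007, 0.0142, 0.1518]
ee_rot: [-0.064, 3.136, -0.001]
wrist_force: [-1.1, -0.0, 11.5]
finger_gap: 0.0189
grasp_force: 101.7
```

>>> {"name": "drive_tool", "arguments": {"steps": [[[0,0,0.001],[0,0,0],1],[[0,0,0.001],[0,0,0],1],[[0,0,0],[0,0,0],1],[[0,0,0],[0,0,0],1]]}}

```text
clock: 20.2
position: [0.5015, 0.0142, 0.1517]
ee_rot: [-0.065, 3.134, -0.001]
wrist_force: [-3.3, 0.1, 15.9]
finger_gap: 0.0194
grasp_force: 102.5
```

>>> {"name": "drive_tool", "arguments": {"steps": [[[0.001,0,0.001],[0,0,0],1],[[0.001,0,0.001],[0,0,0],1],[[0,0,0],[0,0,0],1],[[0,0,0],[0,0,0],1]]}}

```text
clock: 20.7
position: [0.5011, 0.0141, 0.1516]
ee_rot: [-0.065, 3.13, -0.001]
wrist_force: [-2.1, 0.1, 21.0]
finger_gap: 0.0192
grasp_force: 103.1
```

```bash
python3 - <<'E'
from loc import *
Q=[];F=[];yy,xx=np.mgrid[:480,:640]
for i in range(6):
    im,c=snap('wrist');s=robot.get_state();Q.append(s['position']);F.append(s['wrist_force'])
p=np.mean(Q,0);print(p.round(4),np.mean(F,0).round(1),s['wrist_torque'],s['clock'])
h=cv2.cvtColor(im,cv2.COLOR_RGB2HSV).astype(int);H,S,V=h[...,0],h[...,1],h[...,2]
for t in comp((abs(xx-318)<12)&(abs(yy-316)<18)&(S<80)&(V>90),20):print(t[2].round(1),onz(c,t[2],p[2]+.032).round(4))
print('red',[(t[2].round(1),t[1]) for t in comp((abs(xx-318)<35)&(abs(yy-350)<80)&((H<8)|(H>172))&(S>120)&(V>60),20)])
M=R.from_rotvec(s['ee_rot']).as_matrix();print(M.round(4))
# cover disc edge check: bush ring and bystanders
D=[(t[2].round(1),t[1]) for t in comp((S<50)&(V>110)&(yy<330),3000)];print(D)
E
```

```text
[0.501  0.0141 0.1516] [-2.1  0.9 21.7] [ 0.36152312  0.67221504 -0.09290535] 21.0
[318.3 318.8] [0.5011 0.0142 0.1836]
red [(array([318.4, 384.8]), array([295, 373,  47,  20, 594], dtype=int32))]
[[-9.991e-01 -4.120e-02  1.100e-02]
 [-4.120e-02  9.992e-01 -6.000e-04]
 [-1.100e-02 -1.000e-03 -9.999e-01]]
[(array([319.7, 227.7]), array([  220,   150,   200,   172, 19299], dtype=int32))]
```

The hub is on its stop, with wrist force at 21 N and z no longer yielding. I trim the 0.6° compliance tilt and the small x offset.

>>> {"name": "drive_tool", "arguments": {"steps": [[[0.001,0,0],[0,0.005,0],1],[[0.001,0,0],[0,0.005,0],1],[[0,0,0],[0,0,0],1],[[0,0,0],[0,0,0],1]]}}

```text
clock: 21.5
position: [0.4999, 0.014, 0.1516]
ee_rot: [-0.065, 3.137, -0.002]
wrist_force: [0.2, 1.0, 19.7]
finger_gap: 0.0189
grasp_force: 102.9
```

```bash
python3 - <<'E'
from h import *
s=robot.get_state();print(s['position'],s['wrist_force'],s['wrist_torque'],R.from_rotvec(s['ee_rot']).as_matrix()[:,2].round(4),s['grasp_force'])
E
```

```text
[0.49989023 0.01402267 0.15162252] [ 0.15855916  0.9792976  19.69338167] [ 0.4313434  -0.0303553  -0.09677259] [ 3.6e-03 -9.0e-04 -1.0e+00] 102.90916085243225
```

```bash
python3 -c "
from cell import robot
print(robot.sign_off())"
```

```text
the job is handed in; nothing more can be done
None
```

The job is handed in at about 21.5 s: the cover sits level on the pot and has been let go, the shaft is keyed home with the hub on its stop, and the T-handle is still gripped upright under about 20 N of push. I never moved near the tin, beaker or stopwatch on purpose, but I took no final picture of them.

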